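# Dress the sawn end of a strap in the vice

## Task

Take the red-handled file from its rack and dress the sawn end of the steel strap standing in the vice: three full forward strokes away from you, from near the toe to near the heel of the file, the blade level, square to the strap and centred on it, under light steady pressure. A file cuts only on the push, so lift it off the work at the end of each stroke and carry it back clear, never dragging it back over the end or bearing down hard. Then lay it back in its own place in the rack and let go, leaving the other tools and the vice alone.

Things in the scene. Friction and masses are not known exactly. Their poses are not given: they have to be found in the camera images.
- file: The file to use: red flat-sided handle 24 mm wide, 24 mm high, x = -86 to +16 mm; grey blade 25 mm wide, 5 mm thick from x = 24 (heel) to 174 mm (toe), underside z = 9.5 mm. +x runs to the toe. Origin: centre line, plane of the handle's underside. 140 g, balance at x about 45 mm. Grip at x about 0 with full strength; pressed hard far out it turns in the grip, so its height in hand is not exact.
- vice: Blue bench vice, fixed, jaws 100 mm wide. Origin: on the bench under the middle of the jaw line. x points across the jaws, away from the robot. Jaws: x = -44 to 44 mm, top z = 150 mm. Slide, screw and T-bar reach to x = -190 mm, no higher than z = 110 mm; anvil behind to x = 105 mm, z = 140 mm.
- strap: The work: a flat steel strap 16 mm wide (y), 4 mm thick (x), clamped upright in the vice, sawn end up. Origin: its middle at the level of the jaw tops; it stands 28 to 44 mm out of them (clamped by eye, not measured: feel for its end). x: filing direction, forward, away from the robot. Right file pressure on it is 3 to 8 N down (friction about 0.6); over 15 N is too much.
- strap_spring (a joint): How far the strap springs over in the jaws (rad): positive pushed forward (+x of strap), negative pulled back, 0 left alone; about 0.0035 rad per newton of level push at its top end, so a fraction of a millimetre. Too small to steer by. Upwards the held file yields more: about 0.3 mm per newton.
- rack: Fixed wooden file rack 270 x 170 mm, board 12 mm thick. Origin on the bench; x along the files to their toes. Two places, y = +40 and -40 mm. A file in its place has its origin at x = 0, z = 22 mm and the rack's yaw: handle's rear on a cross-bar at x = -68 mm (free beneath its front), blade on one at x = 115 mm (top z = 31.5 mm) between two pegs 32 mm apart, tops z = 50 mm.
- file2: A half-round file with a yellow handle, same sizes and origin as the red one, in the rack's other place. Not needed: leave it.
- hammer: A hammer lying on the bench to the left of the vice. Leave it.
- square: An engineer's steel square, 75 by 130 mm, lying on the bench between the robot and the hammer. Leave it.

How it is judged:
By the outcome, as a careful person would: the job done as asked, in the order asked, and still so for the second after the job is handed in, with the robot touching nothing.
It also fails if it takes over 67 s, if anything falls off the work surface, if the arm or the gripper's body presses on something with over 40 N, if the wrist force passes 120 N, or if a joint passes its speed limit or range.

## Robot

A 6-joint arm with a two-finger parallel gripper is mounted at the origin on the work surface. World frame = base frame: x ahead of the robot, y to its left, z up, the work surface at z = 0. Lengths are in mm, angles in degrees, forces in N, time in s.
With the tool pointing down it reaches from about 325 to 925 mm from the base axis. Payload 3.1 kg.
Tool frame: the origin (TCP) lies at the very end of the fingers, on their centre line; the grasp point (between the pads) lies grasp_offset behind it (grasp_offset is the distance from the TCP to the grasp point, in mm); z points along the fingers, y is the line along which they close (so a half turn about z gives the same grasp; the last joint's range is limited). The gripper opens to 85 mm and grips with 20 to 120 N. Pads are 22 mm wide; open, the fingers measure 114 mm over their backs; the gripper's body (76 mm by 85 mm) begins 54 mm behind the grasp point. The pads swing forward as they close: fully open they stand 13 mm farther back than shut.
Start: joints at [-83.033, 12.427, 92.441, -0, 75.132, -6.429], TCP at [144.818, -608.002, 231.3] pointing down, gripper open.
Joint ranges: [-157.48, 157.48], [-44.54, 120.13], [17.64, 146.25], [-64.5, 244.5], [7.68, 150.69], [-147.95, 147.95]. Speed limits (degrees/s): [159.86, 159.86, 180, 180, 180, 180].

## Interface

Orientations are given as [roll, pitch, yaw] about the fixed x, y, z axes, in that order (R = Rz(yaw) Ry(pitch) Rx(roll)).
In Python, from station import * gives the robot as it stands. Calls block until the motion is done:
- goto(position, orientation): joint-space move of the TCP to a pose.
- move_l(position, attitude=None, speed=150): straight line of the TCP; attitude=None keeps the orientation; speed is the mean speed in mm/s.
- move_j(angles): joint-space move.
- grip(opening, squeeze=None): finger opening in mm; squeeze is the grip in N (None keeps the last); returns when the fingers have stopped.
- wait(seconds).
- solve_ik(position, orientation): joint angles nearest the present ones, or None.
- get_obs(): the state.
- get_image(name): name is "side" or "top"; returns the picture (480x640x3 uint8, red, green, blue); there is no depth.
- get_calibration(name): a dict with "fx", "fy", "cx", "cy" (pixels), "D" ([k1, k2, p1, p2, k3] as OpenCV has them; the pictures are not rectified), "R" (3x3) and "t" (3): a world point X has camera coordinates R X + t. Camera axes: x right, y down, z forward; pixel columns grow to the right and rows downward; lengths in mm; the calibration is good to about 2 mm. A picture is of the moment at which its call begins. get_calibration takes no time and is no camera call.
A pose or a line that the arm cannot do raises Unreachable and nothing moves.
- sign_off(): hands the job in; it is judged then, once.
Trained networks look in the newest picture that a camera, given by its name, has taken for a name from the list of things; names that differ only in an ending like _2 or _b are one class to them, and where a whole thing is asked for, a point or a joint stands for the part that bears it (a point fixed in the world has none). Each returns a list of dicts, best first, with "score" (0 to 1); they miss things now and then, are a little off and sometimes report something else, mostly with a low value. They report only what shows in the picture. A call takes as long as a camera call.
- spot_in(name, camera): "extent" ([centre column, centre row, width, height] in pixels, round what is visible of it).
- regions_of(name, camera): "region" (480x640 bool, what is visible of it) and "extent" ([centre column, centre row, width, height] in pixels, round what is visible of it).
The state is a dict: "t": time; "joint_pos": joint angles; "qvel": joint speeds; "effort": joint torques, N m; "tcp_pos": TCP position; "ee_rot": TCP orientation; "wrist_force": force on the tool from outside, world axes, zero at the start; "moment": the same for the moment, N m; "grip_width": finger opening in mm; "grip_force": force on a finger pad.
Only numpy, scipy, OpenCV 4.12 (cv2) and the standard library are available. Lean on these libraries where they do the work, as an engineer would, in place of code of your own. Each camera call takes 0.05 s, during which the arm holds its last target. There are 200 camera calls.

## Working session

There is one attempt and no reset: what is moved stays moved. The work goes in short steps, each a Python script; the robot and the scene stay as the last script left them, time stands still between calls to the robot, and variables do not carry over. Pictures are saved under pics/ and viewed, at most 10 in all, crops included, and the job is handed in when it is done.

```bash
ls; mkdir -p pics; python3 - <<'E'
from station import *
import cv2,json
import numpy as np
o=get_obs(); print({k:(np.round(v,2).tolist() if not isinstance(v,dict) else v) for k,v in o.items()})
try: print(grasp_offset)
except Exception as e: print(e)
for c in ("side","top"):
    im=get_image(c); cv2.imwrite(f"pics/{c}0.png",im[:,:,::-1])
    k=get_calibration(c); print(c,{a:np.round(b,3).tolist() for a,b in k.items()}, "campos",(-np.array(k["R"]).T@k["t"]).round(0))
    for n in ("file","vice","strap","rack","file2"):
        print(n,[(round(d["score"],2),np.round(d["extent"],1).tolist()) for d in spot_in(n,c)[:3]])
E
```

```text
pics
{'t': 0.0, 'joint_pos': [-83.03, 12.48, 92.53, -0.0, 75.13, -6.43], 'qvel': [0.08, 0.04, -0.06, -0.05, -0.07, 0.04], 'effort': [-0.0, -39.68, -30.39, -0.0, 0.01, 0.0], 'tcp_pos': [144.71, -607.17, 229.96], 'ee_rot': [-179.86, -0.01, 13.4], 'wrist_force': [-0.65, -0.18, -0.47], 'moment': [0.02, 0.04, -0.01], 'grip_force': 0.0, 'grip_width': 85.13}
18.700000000000003
side {'fx': 483.063, 'fy': 483.063, 'cx': 321.034, 'cy': 246.783, 'D': [0.034, 0.0, 0.0, 0.0, 0.0], 'R': [[-0.774, -0.632, 0.022], [-0.374, 0.43, -0.822], [0.51, -0.645, -0.57]], 't': [429.591, 256.713, 788.372]} campos [ 27. 669. 650.]
file [(0.95, [395.2, 206.8, 92.0, 34.8]), (0.74, [379.8, 221.8, 97.0, 41.0])]
vice [(0.8, [299.2, 234.1, 138.5, 97.0])]
strap [(0.52, [269.1, 199.9, 8.7, 15.9])]
rack [(0.95, [383.9, 225.3, 124.4, 63.6]), (0.33, [395.9, 207.2, 92.6, 35.7]), (0.26, [300.1, 234.4, 139.3, 97.9])]
file2 [(0.95, [395.2, 206.8, 92.0, 34.8]), (0.74, [379.8, 221.8, 97.0, 41.0])]
top {'fx': 510.894, 'fy': 510.894, 'cx': 313.903, 'cy': 241.721, 'D': [-0.028, 0.0, 0.0, 0.0, 0.0], 'R': [[-0.118, -0.993, 0.005], [-0.968, 0.114, -0.224], [0.222, -0.032, -0.974]], 't': [83.549, 519.903, 938.779]} campos [ 304.   53. 1031.]
file [(0.81, [425.5, 223.1, 46.6, 125.6]), (0.69, [467.1, 211.8, 46.3, 119.7])]
vice [(0.82, [304.2, 193.7, 106.4, 156.3])]
strap []
rack []
file2 [(0.81, [425.5, 223.1, 46.6, 125.6]), (0.69, [467.1, 211.8, 46.3, 119.7])]
```

View pics/side0.png

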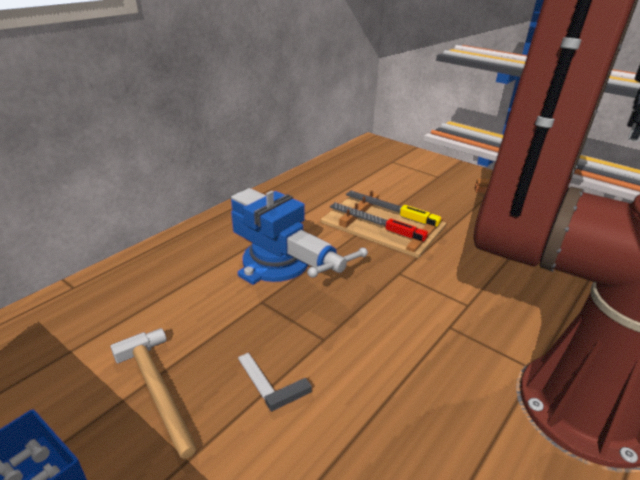

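View pics/top0.png

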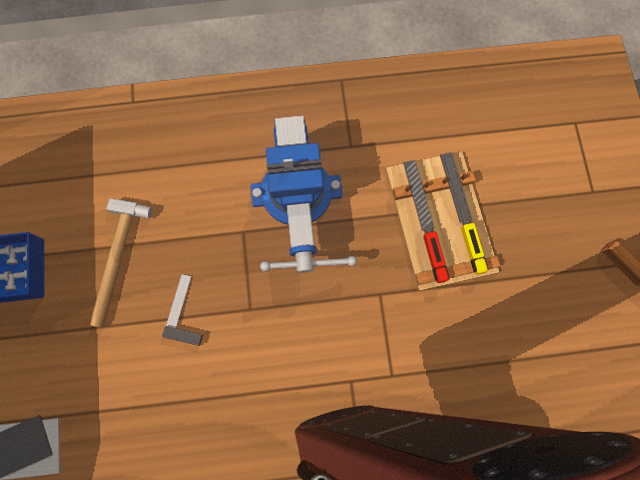

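The side view shows the red file in front at about (380,215), with the strap on the vice at (269,199). In the top view the red file is at (425,223) in the left place, the yellow one is to its right, and the strap is at about (288,160). Next I'll take enlarged crops.

```bash
python3 - <<'E'
import cv2,numpy as np
t=cv2.imread("pics/top0.png");s=cv2.imread("pics/side0.png")
def c(im,x,y,f,w=400,h=300):
    o=cv2.resize(im[y:y+int(h/f)+1,x:x+int(w/f)+1],None,fx=f,fy=f,interpolation=cv2.INTER_CUBIC)[:h,:w].copy()
    for i in range(0,int(w/f),10): cv2.line(o,(int(i*f),0),(int(i*f),6 if i%50 else 14),(255,255,255),1)
    for i in range(0,int(h/f),10): cv2.line(o,(0,int(i*f)),(6 if i%50 else 14,int(i*f)),(255,255,255),1)
    return o
a=np.hstack([c(t,260,140,5),c(s,230,180,5)]);b=np.hstack([c(t,380,145,2.1),c(s,325,185,3.3)])
cv2.imwrite("pics/m1.png",np.vstack([a,b]))
from station import *
for cam in("side","top"):
  get_image(cam)
  for n in("file","strap","vice"):
    for d in regions_of(n,cam)[:2]:
        m=d["region"];ys,xs=np.nonzero(m);print(cam,n,round(d["score"],2),m.sum(),xs.mean().round(1),ys.mean().round(1),xs.min(),xs.max(),ys.min(),ys.max())
E
```

```text
side file 0.9 752 401.1 209.1 348 439 191 224
side file 0.55 891 386.0 222.4 332 426 202 240
side strap 0.43 93 269.4 199.4 266 273 192 206
side vice 0.69 7080 280.3 239.4 231 367 188 283
top file 0.7 1703 464.2 215.2 440 487 153 273
top file 0.69 1597 426.1 222.9 403 448 160 281
top strap 0.6 74 287.2 162.8 283 292 159 167
top vice 0.8 7536 296.0 191.0 251 354 116 271
```

View pics/m1.png

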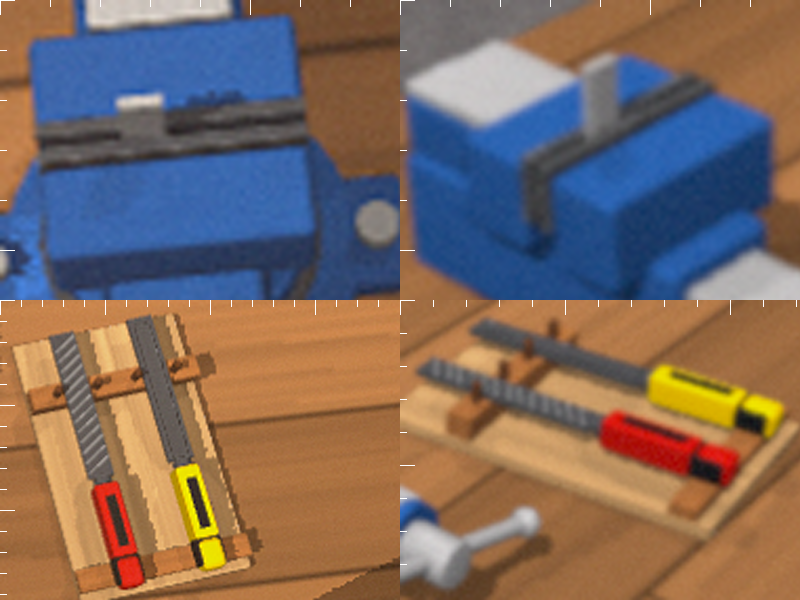

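The mosaic shows the strap end in the top view at about (283–293, 159–162) and in the side view at about (266–274, 191–195). The jaw corners are clear, and the red file sits between its pegs. I'll fit the poses now.

```bash
cat > h.py <<'E'
from station import *
import cv2,numpy as np,itertools
from scipy.optimize import least_squares,minimize
K={c:{k:np.array(v,float) for k,v in get_calibration(c).items()} for c in("top","side")}
def proj(c,P):
    k=K[c];M=np.array([[k["fx"],0,k["cx"]],[0,k["fy"],k["cy"]],[0,0,1.]])
    return cv2.projectPoints(np.asarray(P,float).reshape(-1,3),cv2.Rodrigues(k["R"])[0],k["t"],M,k["D"])[0].reshape(-1,2)
def T(p,P):
    a=np.radians(p[3]);c,s=np.cos(a),np.sin(a)
    return np.asarray(P,float)@np.array([[c,s,0],[-s,c,0],[0,0,1]])+p[:3]
def box(*b): return np.array(list(itertools.product(*b)),float)
FILE=[box((-86,16),(-12,12),(0,24)),box((24,174),(-12.5,12.5),(9.5,14.5)),box((10,30),(-5,5),(8,16))]
def render(c,p,boxes,S=3):
    m=np.zeros((480*S,640*S),np.uint8)
    for b in boxes: cv2.fillConvexPoly(m,cv2.convexHull(np.round((proj(c,T(p,b))+.5)*S*16).astype(np.int32)),255,shift=4)
    return cv2.resize(m,(640,480),interpolation=cv2.INTER_AREA)/255.
def fit(masks,p0,boxes,free=(0,1,2,3)):
    B={c:cv2.GaussianBlur(m.astype(float),(0,0),1) for c,m in masks.items()}
    def f(q):
        p=np.array(p0,float);p[list(free)]=q
        return sum(np.abs(cv2.GaussianBlur(render(c,p,boxes),(0,0),1)-B[c]).sum()/B[c].sum() for c in B)
    q0=np.array(p0,float)[list(free)]
    sim=np.vstack([q0]+[q0+np.eye(len(q0))[i]*(12,-12,8,6)[free[i]] for i in range(len(q0))])
    r=minimize(f,q0,method="Nelder-Mead",options=dict(initial_simplex=sim,maxiter=250,xatol=.1,fatol=1e-4))
    p=np.array(p0,float);p[list(free)]=r.x;return p,r.fun
E
python3 - <<'E'
from h import *
# vice corners
V=np.array([[44,50,150],[44,-50,150],[-44,50,150],[-44,-50,150],[-44,-50,150],[-44,50,150],[44,-50,150]],float)
cams=["top"]*4+["side"]*3
uv=np.array([[266,148],[318.4,143.4],[270,191.6],[323.6,186.4],[304,204.4],[272,222],[277,190.5]])
def res(p,V=V,cams=cams,uv=uv): 
    X=T(p,V);return np.concatenate([proj(c,x)[0]-u for c,x,u in zip(cams,X,uv)])
r=least_squares(res,[600,60,0,0],loss="soft_l1");print("vice",r.x.round(1),r.fun.round(1));yaw=r.x[3]
r3=least_squares(lambda q:res([q[0],q[1],0,q[2]]),[600,60,0],loss="soft_l1");print("vice z0",r3.x.round(1),r3.fun.round(1))
def sres(q):
    p=[q[0],q[1],150,r3.x[2]];h=q[2]
    X=T(p,[[2,8,h],[2,-8,h],[-2,-8,h],[-2,8,h],[-2,8,h],[-2,-8,h]])
    u=[[283.4,159.2],[292.5,158.7],[292.8,161.6],[283.6,162],[267.2,194.6],[273.6,191.5]]
    return np.concatenate([proj(c,x)[0]-v for c,x,v in zip(["top"]*4+["side"]*2,X,u)])
s=least_squares(sres,[r.x[0],r.x[1],36]);print("strap",s.x.round(1),s.fun.round(1))
print("strap in vice frame",(np.array([[np.cos(np.radians(r3.x[2])),np.sin(np.radians(r3.x[2]))],[-np.sin(np.radians(r3.x[2])),np.cos(np.radians(r3.x[2]))]])@(s.x[:2]-r3.x[:2])).round(1))
M={}
for c,near in(("top",(426,223)),("side",(386,222))):
    get_image(c);d=min(regions_of("file",c),key=lambda d:np.hypot(*(np.array(d["extent"][:2])-near)));M[c]=d["region"]
    M[c+"y"]=min(regions_of("file2",c),key=lambda d:np.hypot(*(np.array(d["extent"][:2])-((464,215) if c=="top" else (401,209)))))["region"]
np.savez("m.npz",**M)
p,f=fit({c:M[c] for c in K},[450,-230,22,15],FILE);print("file",p.round(1),f)
p3,f=fit({c:M[c] for c in K},[450,-230,22,15],FILE,(0,1,3));print("file z22",p3.round(1),f)
q,f=fit({c:M[c+"y"] for c in K},[450,-310,22,15],FILE);print("file2",q.round(1),f)
for c in K: 
    im=cv2.imread(f"pics/{c}0.png")
    for b in FILE[:2]:
        cv2.polylines(im,[cv2.convexHull(np.round(proj(c,T(p,b))).astype(np.int32))],True,(0,255,0),1)
    x,y=((380,145),(325,180))[c=="side"]; o=cv2.resize(im[y:y+150,x:x+130],None,fx=3,fy=3); cv2.imwrite(f"/tmp/{c}.png",o)
cv2.imwrite("pics/fit.png",np.hstack([cv2.imread("/tmp/top.png"),cv2.imread("/tmp/side.png")]))
E
```

```text
vice [651.6  43.   -7.3  -1.1] [-0.2 -0.5  0.7 -0.8 -0.5  0.6  0.4  0.7  1.3 -0.4 -0.4  0.5 -1.4  0.1]
vice z0 [648.3  44.2  -1.5] [-0.9 -0.5  0.5 -0.5 -1.4  1.  -0.   1.4  2.2 -2.6  0.  -1.8 -0.6 -2.2]
strap [651.7  53.5  27.8] [ 0.2  0.6  0.   0.3 -0.1 -0.5  0.2 -0.1  0.1 -0.3 -0.6  0.1]
strap in vice frame [3.2 9.4]
file [ 508.4 -212.9   22.8    5.9] 0.18274505210478503
file z22 [ 509.7 -213.4   22.     6. ] 0.19468529919752114
file2 [ 516.3 -292.3   23.1    5.8] 0.25455325473508095
```

View pics/fit.png

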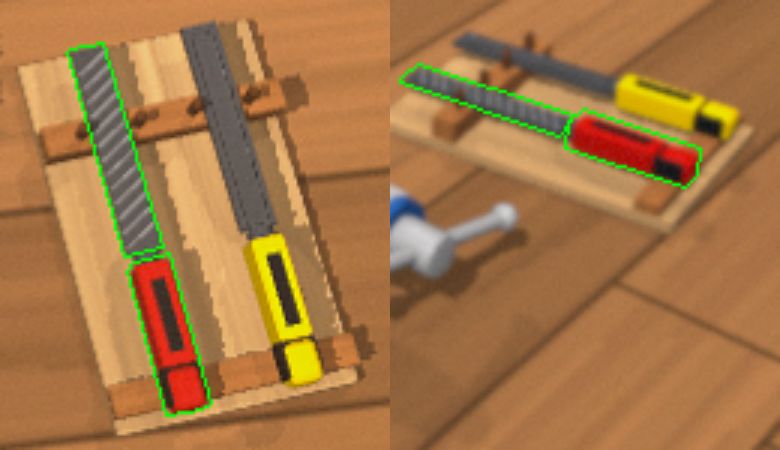

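The file fits well at (508, -213, 22.8) with yaw 5.9°, and the file2 spacing of 80 mm agrees. The strap is at about (652, 53.5) with yaw about -1.3°. Now I'll pick up the file.

```bash
python3 - <<'E'
from h import *
def s(l): o=get_obs();print(l,round(o["t"],2),np.round(o["tcp_pos"],1),np.round(o["ee_rot"],1),np.round(o["wrist_force"],1),np.round(o["moment"],2),round(o["grip_width"],1),round(float(o["grip_force"]),1))
s("0")
F=np.array([508.4,-212.9]);A=[180,0,5.9]
grip(52)
goto([*F,90],A);s("above")
o=np.array(get_obs()["tcp_pos"]);d=np.array([*F,90])-o
move_l([*(F+d[:2]),19+d[2]],A,speed=80);s("down")
grip(20,120);s("grip")
E
```

```text
0 1.3 [ 144.8 -608.   231.3] [180.   -0.   13.4] [-0.1  0.2  0.8] [ 0.04 -0.05  0.  ] 85.5 0.0
above 3.73 [ 508.6 -214.    90.4] [180.   -0.    5.8] [-0.2  0.1  0.5] [-0.03 -0.02 -0.05] 52.0 0.0
down 4.78 [ 508.8 -212.2   19.1] [ 1.8e+02 -1.0e-01  5.9e+00] [-0.1 -0.3  0.1] [-0.01 -0.06 -0.03] 52.0 0.0
grip 5.16 [ 509.1 -212.4   19.7] [ 1.799e+02 -1.000e-01  5.900e+00] [-1.1  0.1  5.3] [ 0.02  0.12 -0.  ] 22.2 106.1
```

```bash
python3 - <<'E'
from h import *
def s(l): o=get_obs();print(l,round(o["t"],2),np.round(o["tcp_pos"],1),np.round(o["ee_rot"],1),np.round(o["wrist_force"],1),np.round(o["moment"],2),round(o["grip_width"],1),round(float(o["grip_force"]),1))
move_l([509,-212.5,110],[180,0,5.9],speed=120);s("lift")
goto([509,-212.5,230],[180,0,5.9])
a=np.radians(-1.3);u=np.array([np.cos(a),np.sin(a)]);P=np.array([651.7,53.5])-u*70
goto([*P,215],[180,0,-1.3]);wait(.3);s("over")
ims={}
for c in K:
    im=get_image(c)[:,:,::-1].copy();cv2.imwrite(f"pics/{c}1.png",im)
    n=regions_of("file",c)
    near=proj(c,[[620,55,230]])[0]
    d=min(n,key=lambda d:np.hypot(*(np.array(d["extent"][:2])-near)));ims[c]=d["region"]
    print(c,near,d["extent"],[round(x["score"],2) for x in n])
np.savez("m2.npz",**ims)
t=cv2.imread("pics/top1.png")[110:230,230:380];sd=cv2.imread("pics/side1.png")[120:240,200:350]
cv2.imwrite("pics/over.png",np.hstack([cv2.resize(x,(400,320),interpolation=2) for x in(t,sd)]))
s("")
E
```

```text
lift 6.07 [ 508.1 -212.   108.9] [-1.799e+02  1.000e-01  5.900e+00] [-0.1  0.9 -0.6] [ 0.02  0.02 -0.03] 22.1 105.8
over 7.99 [581.8  54.  215.2] [180.   -0.   -1.4] [-0.2  0.2 -1.4] [ 0.07  0.04 -0.  ] 22.4 105.7
top [287.93059812 166.43058443] [466.2, 215.2, 44.5, 121.7] [0.65]
side [279.66685082 174.25575365] [282.9, 176.8, 102.6, 47.7] [0.69, 0.65, 0.59]
 8.19 [581.8  54.7 215.1] [180.   -0.   -1.3] [-0.1 -0.8 -2.4] [0.03 0.03 0.02] 22.3 105.7
```

View pics/over.png

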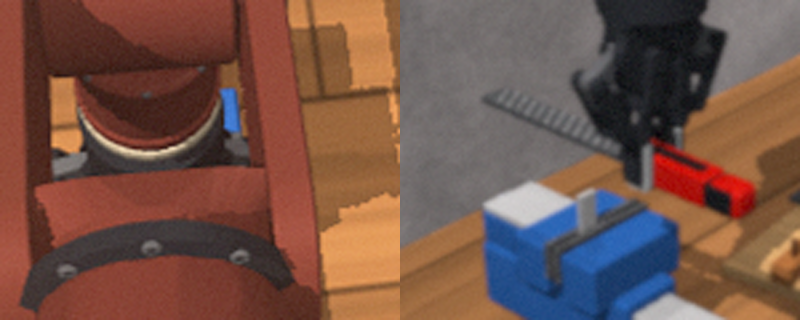

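In the side view the file is held level above the strap; the toe is at about (233,156) and the handle rear at about (331–333, 189–201). The arm hides the top view. I'll check the calibration bias by comparing the known hand pose with where the file appears.

```bash
python3 - <<'E'
from h import *
m=np.load("m2.npz")["side"];im=cv2.imread("pics/side1.png")
p=np.array([581.8,54.2,215.1+3.2,-1.3])
print("pred toe",proj("side",T(p,[[174,12.5,14.5],[174,-12.5,14.5],[174,12.5,9.5]])).round(1).tolist(),"rear",proj("side",T(p,[[-86,12,24],[-86,-12,24],[-86,12,0],[-86,-12,0]])).round(1).tolist())
for dz in (0,): 
  def f(q):  # image shift du,dv plus pitch of file
    M=[]
    a=np.radians(q[2]);R=np.array([[np.cos(a),0,np.sin(a)],[0,1,0],[-np.sin(a),0,np.cos(a)]])
    S=3;o=np.zeros((480*S,640*S),np.uint8)
    for b in FILE: cv2.fillConvexPoly(o,cv2.convexHull(np.round((proj("side",T(p,b@R.T))+q[:2]+.5)*S*16).astype(np.int32)),255,shift=4)
    r=cv2.resize(o,(640,480),interpolation=cv2.INTER_AREA)/255.
    W=np.ones((480,640));W[:,268:300]=0
    return (np.abs(cv2.GaussianBlur(r,(0,0),1)-cv2.GaussianBlur(m.astype(float),(0,0),1))*W).sum()
  r=minimize(f,[0,0,0],method="Nelder-Mead",options=dict(initial_simplex=[[0,0,0],[3,0,0],[0,3,0],[0,0,3]]));print(r.x,r.fun,m.sum())
# sensitivity of side/top px to world mm near strap
for c in K: print(c,((proj(c,np.array([651.7,53.5,180])+np.eye(3)*10)-proj(c,[[651.7,53.5,180]]))/10).round(2).tolist(), proj(c,[[651.7,53.5,178]]).round(1))
for n in (0,):
    for b in FILE[:2]: cv2.polylines(im,[cv2.convexHull(np.round(proj("side",T(p,b))).astype(np.int32))],True,(0,255,0),1)
cv2.imwrite("pics/chk.png",cv2.resize(im[120:240,200:350],(750,600)))
E
```

```text
pred toe [[228.9, 154.6], [238.1, 151.0], [229.1, 156.8]] rear [[325.3, 191.2], [333.9, 186.6], [325.0, 203.0], [333.4, 198.3]]
[-0.15675321  0.46797389  0.32692084] 99.22360957959003 1199
top [[-0.06, -0.52], [-0.56, 0.06], [-0.02, -0.22]] [[288.2 160.4]]
side [[-0.35, -0.16], [-0.35, 0.18], [-0.02, -0.44]] [[269.5 192.5]]
```

View pics/chk.png

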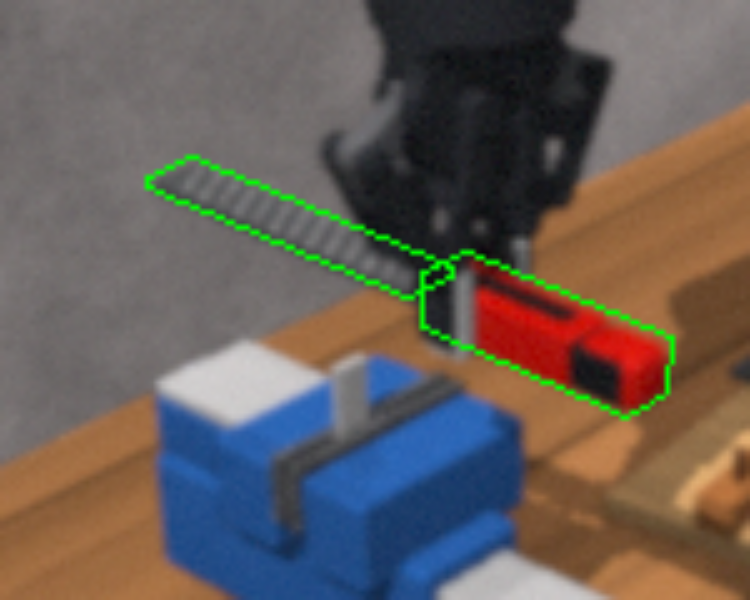

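The overlay matches the hand pose to within half a pixel and the blade is level. Next I'll feel for the strap end near the toe, straight down.

```bash
cat >> h.py <<'E'
YAW=-1.3
def at(c,z,S,speed=150):
    a=np.radians(YAW);u=np.array([np.cos(a),np.sin(a)]);P=np.array(S)-u*c
    move_l([*P,z],[180,0,YAW],speed=speed)
def fz(n=8,dt=.008):
    v=[]
    for _ in range(n): v.append(np.r_[get_obs()["wrist_force"],get_obs()["moment"],get_obs()["tcp_pos"][2]]);wait(dt)
    return np.mean(v,0)
E
python3 - <<'E'
from h import *
S=[651.7,53.5]
at(155,195,S);at(155,187,S,60);wait(.15)
z=187;b=fz(12);print(b.round(2),get_obs()["t"])
while z>160:
    z-=1;at(155,z,S,25);f=fz(6)
    if f[2]-b[2]>1.2:
        f=fz(10)
        if f[2]-b[2]>1.2: break
print("touch",z,(f-b).round(2),f[-1].round(2),get_obs()["t"])
g=[]
for k in (.5,1.0): at(155,z-k,S,20);g.append((fz(10)-b).round(2))
print(np.array(g))
at(155,z+6,S,60);print((fz(10)-b).round(2),get_obs()["t"])
E
```

```text
[ 8.0000e-02 -3.0000e-02 -1.3000e+00  1.0000e-02  4.0000e-02  1.0000e-02
  1.8701e+02] 9.4583
touch 168 [ -0.45   0.06   1.33  -0.02  -0.11  -0.04 -18.74] 168.27 15.2417
[[ -1.12  -0.18   2.54  -0.02  -0.25  -0.03 -19.2 ]
 [ -1.3   -0.2    3.75  -0.03  -0.39  -0.03 -19.68]]
[ -0.26   0.12  -0.19  -0.02   0.    -0.02 -13.33] 16.2583
```

```bash
python3 - <<'E'
from h import *
for h,off in((31.2,0),(31.2,.47),(30.5,.47)):
    def sres(q):
        X=T([q[0],q[1],150,-1.3],[[2,8,h],[2,-8,h],[-2,-8,h],[-2,8,h],[-2,8,h],[-2,-8,h]])
        u=[[283.4,159.2],[292.5,158.7],[292.8,161.6],[283.6,162],[267.2,194.6-off],[273.6,191.5-off]]
        return np.concatenate([proj(c,x)[0]-v for c,x,v in zip(["top"]*4+["side"]*2,X,u)])
    s=least_squares(sres,[650,55]);print(h,off,s.x.round(1),s.fun.round(1))
E
```

```text
31.2 0 [650.2  54. ] [-0.1  0.7 -0.2  0.4 -0.3 -0.4 -0.1  0.   0.4 -1.4 -0.3 -1.1]
31.2 0.47 [650.4  53.9] [-0.   0.6 -0.2  0.3 -0.3 -0.5 -0.1 -0.1  0.4 -1.  -0.3 -0.7]
30.5 0.47 [650.7  53.8] [ 0.   0.6 -0.1  0.3 -0.2 -0.5 -0.  -0.1  0.4 -0.8 -0.4 -0.4]
```

```bash
cat >> h.py <<'E'
S0=[650.5,54.0]
def stroke(zs,c0=163,c1=36,n=9,target=5.2,speed=60,S=S0):
    """zs: TCP heights at the n+1 knots; returns corrected ones and log"""
    at(c0,zs[0]+8,S);wait(.15);b=fz(10)
    z=zs[0];at(c0,z,S,25);log=[];out=[]
    for _ in range(4):
        f=fz(8)-b
        if abs(f[2]-target)<.8: break
        z-=np.clip((target-f[2])*.3,-.6,.6);at(c0,z,S,15)
    cs=np.linspace(c0,c1,n+1);off=z-zs[0];out=[z];log=[np.r_[c0,f]]
    for i in range(1,n+1):
        at(cs[i],zs[i]+off,S,speed);f=fz(4,.006)-b
        log.append(np.r_[cs[i],f]);e=np.clip((target-f[2])*.17,-.5,.5)
        out.append(zs[i]+off-e);off-=.8*e
    zz=zs[n]+off;at(c1,zz+14,S,80)
    print("z",np.round(out,2));print(np.round(log,2)[:,[0,1,2,3,4,5]]);print("t",get_obs()["t"]);return np.array(out)
E
python3 - <<'E'
from h import *
z=stroke(np.full(10,167.0));np.save("z.npy",z)
E
```

```text
z [165.99 166.26 166.52 166.91 167.26 167.66 167.9  168.18 168.55 168.79]
[[ 1.6300e+02 -4.7000e-01 -3.9000e-01  5.1100e+00 -5.0000e-02 -7.5000e-01]
 [ 1.4889e+02 -1.8600e+00  2.0000e-02  6.8200e+00  1.0000e-02 -6.8000e-01]
 [ 1.3478e+02 -1.9300e+00  2.0000e-02  7.0400e+00  2.0000e-02 -6.2000e-01]
 [ 1.2067e+02 -2.2800e+00 -1.3000e-01  7.8600e+00  1.0000e-02 -4.8000e-01]
 [ 1.0656e+02 -2.5400e+00  4.0000e-02  7.8000e+00  2.0000e-02 -4.2000e-01]
 [ 9.2440e+01 -3.1000e+00 -3.0000e-02  8.0900e+00  5.0000e-02 -2.8000e-01]
 [ 7.8330e+01 -2.4400e+00  1.3000e-01  7.1600e+00  4.0000e-02 -2.4000e-01]
 [ 6.4220e+01 -2.2200e+00  3.0000e-02  7.2800e+00  6.0000e-02 -1.2000e-01]
 [ 5.0110e+01 -2.6500e+00 -2.1000e-01  7.7500e+00  1.0000e-02 -5.0000e-02]
 [ 3.6000e+01 -1.9600e+00  1.7000e-01  7.1600e+00  2.0000e-02 -0.0000e+00]]
t 21.9833
```

Stroke 1 ran at 7–8 N, a little above my 5 N target but within limits. I'll use the learned height profile for stroke 2.

```bash
python3 - <<'E'
from h import *
z=np.load("z.npy");z=stroke(z+np.linspace(0,.15,10),target=5.0,S=[650.5,54.7]);np.save("z2.npy",z)
E
```

```text
z [165.66 166.23 166.79 167.37 167.77 168.2  168.31 168.41 168.42 168.29]
[[ 1.6300e+02 -1.5000e-01  4.0000e-02  5.1900e+00 -5.0000e-02 -7.9000e-01]
 [ 1.4889e+02 -2.0200e+00  2.0000e-01  6.6500e+00 -2.0000e-02 -6.6000e-01]
 [ 1.3478e+02 -1.8000e+00  1.0000e-02  7.0200e+00 -1.0000e-02 -6.0000e-01]
 [ 1.2067e+02 -1.9900e+00 -4.2000e-01  6.4100e+00 -1.0000e-02 -5.0000e-01]
 [ 1.0656e+02 -1.2000e+00  2.0000e-01  5.4400e+00 -1.0000e-02 -4.2000e-01]
 [ 9.2440e+01 -9.2000e-01  2.5000e-01  5.1500e+00 -1.0000e-02 -3.4000e-01]
 [ 7.8330e+01 -1.5000e-01  1.0000e-02  4.2400e+00 -1.0000e-02 -3.1000e-01]
 [ 6.4220e+01  3.7000e-01 -2.2000e-01  3.6000e+00 -2.0000e-02 -3.1000e-01]
 [ 5.0110e+01  1.0800e+00  2.4000e-01  2.5800e+00 -2.0000e-02 -3.1000e-01]
 [ 3.6000e+01  1.4400e+00  5.0000e-02  2.1900e+00 -2.0000e-02 -3.0000e-01]]
t 28.1333
```

Stroke 2 is done, though pressure eased to 2–3 N at the heel. The two strokes give a consistent height-to-force map. The moment readings also show the file is centred across the strap, with y about 54.4. For stroke 3 I'll use fewer knots and the fitted profile.

```bash
sed -i 's/\*\.17,-\.5,\.5/*.1,-.5,.5/' h.py; python3 - <<'E'
from h import *
stroke(np.array([165.7,167.1,167.95,168.25,168.55]),n=4,target=5.2,speed=75,S=[650.5,54.4])
wait(.2);print(fz(10).round(2))
E
```

```text
z [165.7  167.03 167.96 168.31 168.71]
[[ 1.6300e+02 -9.3000e-01 -5.1000e-01  4.4000e+00 -5.0000e-02 -5.8000e-01]
 [ 1.3125e+02  7.7000e-01 -1.1000e-01  4.4700e+00 -4.0000e-02 -6.7000e-01]
 [ 9.9500e+01 -5.7000e-01 -2.1000e-01  5.8800e+00 -2.0000e-02 -4.1000e-01]
 [ 6.7750e+01 -9.7000e-01 -1.8000e-01  5.8700e+00 -1.0000e-02 -1.9000e-01]
 [ 3.6000e+01 -1.4600e+00 -3.1000e-01  6.3100e+00 -2.0000e-02  5.0000e-02]]
t 32.6583
[ 1.3000e-01  6.0000e-02 -1.3800e+00 -0.0000e+00  2.0000e-02  0.0000e+00
  1.8201e+02]
```

Stroke 3 held 4.4–6.3 N. Now I'll take the file back above its place in the rack and check how it sits in the hand.

```bash
python3 - <<'E'
from h import *
p=get_obs()["tcp_pos"]
move_l([p[0],p[1],235],[180,0,YAW],speed=200)
goto([508.8,-212.5,230],[180,0,5.9]);move_l([508.8,-212.5,75],[180,0,5.9],speed=180);wait(.3)
ob=get_obs();print(ob["t"],np.round(ob["tcp_pos"],1),np.round(ob["ee_rot"],1))
q=np.array([508.8,-212.5,75+3.2,5.9])
im=get_image("side")[:,:,::-1].copy()
for b in FILE[:2]: cv2.polylines(im,[cv2.convexHull(np.round(proj("side",T(q,b))*16).astype(np.int32))],True,(0,255,0),1,shift=4)
cv2.imwrite("pics/ret.png",cv2.resize(im[140:260,310:460],(750,600)))
E
```

```text
35.7667 [ 509.4 -212.9   76. ] [ 1.799e+02 -1.000e-01  5.900e+00]
```

View pics/ret.png

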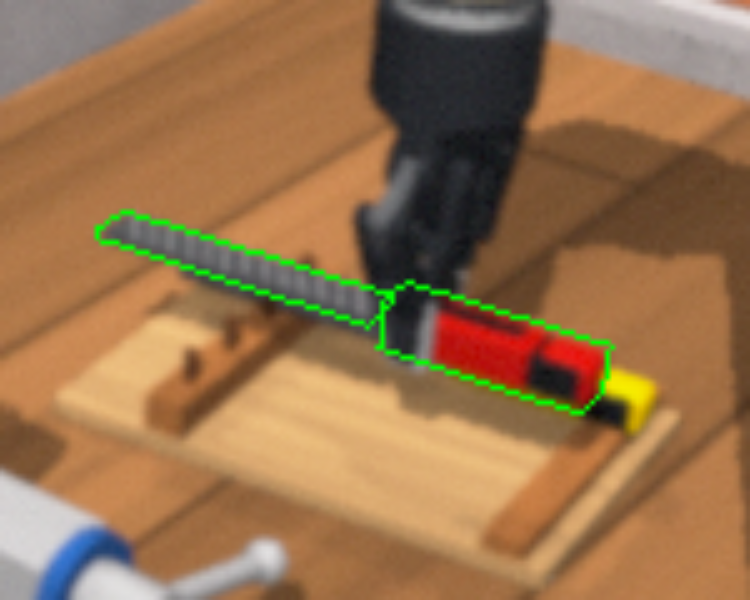

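The outline shows the file still sits level and unshifted in the grip, lined up above its place between the pegs. I'll lower it until I feel contact, then release.

```bash
python3 - <<'E'
from h import *
A=[180,0,5.9];P=[508.8,-212.5]
b=fz(10);move_l([*P,24],A,speed=80);wait(.1);f=fz(8);print((f-b).round(2))
z=24
while z>18.5 and f[2]-b[2]<1.5:
    z-=.7;move_l([*P,z],A,speed=20);f=fz(6)
print("z",z,(f-b).round(2))
grip(34);grip(52);wait(.2)
move_l([*P,100],A,speed=100);move_l([*P,230],A,speed=250)
goto([400,-420,260],[180,0,5.9]);wait(.3)
M={};out=[]
for c,near in(("top",(426,223)),("side",(386,222))):
    im=get_image(c)[:,:,::-1];x,y=((370,140),(315,170))[c=="side"];out.append(cv2.resize(im[y:y+150,x:x+133],(400,450),interpolation=2))
    r=regions_of("file",c);d=min(r,key=lambda d:np.hypot(*(np.array(d["extent"][:2])-near)));M[c]=d["region"];print(c,np.round(d["extent"],1))
cv2.imwrite("pics/end.png",np.hstack(out))
o=np.load("m.npz");print({c:(M[c]&o[c]).sum()/(M[c]|o[c]).sum() for c in M})
p,f=fit(M,[508,-213,22,6],FILE);print(p.round(1),f,get_obs()["t"])
E
```

```text
[-1.400e-01 -2.000e-02 -4.700e-01  1.000e-02 -1.000e-02 -3.000e-02
 -5.085e+01]
z 19.100000000000005 [-2.210e+00  8.700e-01  5.220e+00  1.400e-01  2.300e-01 -2.000e-02
 -5.592e+01]
top [425.5 222.6  47.8 123.5]
side [378.7 221.9  97.2  39. ]
{'top': np.float64(0.9310148232611174), 'side': np.float64(0.9327217125382263)}
[ 508.3 -212.    23.4    5.8] 0.21712279596843154 42.8
```

View pics/end.png

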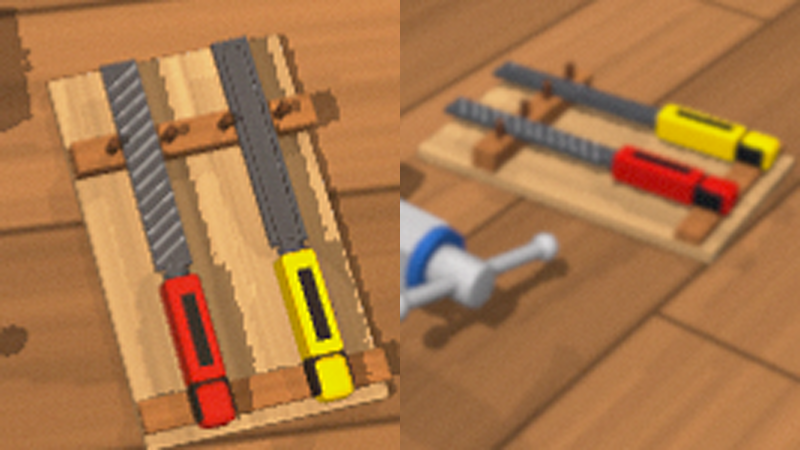

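The red file is back in its place between its pegs, at the same pose as at the start, and the hand is clear. I'll hand the job in.

```bash
python3 -c "
from station import *
print(sign_off())"
```

```text
the job is handed in; nothing more can be done
None
```

I filed the strap end with three full forward strokes, lifting the file clear on each return, then laid it back in its own place; the job was handed in at about 43 s, with pressure at 4–8 N except at the end of stroke 2, where it eased to 2–3 N.

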